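# Book the glue applicators in at the glue station

## Task

Stand every tall glue applicator upright in the middle of the pad of its own colour, label and spout towards the pad's white bar; they are top-heavy, so carry them slowly, never let one tip, and set them down gently. Then take the scanner and, in the order red, yellow, green, blue (skipping any colour that is not there), point its window level and square at the middle of each label from about 8 cm away, holding it steady there for two seconds; finally lay the scanner back lengthwise on the middle of its black mat. Leave everything else on the bench where it is.

Things in the scene. Friction and masses are not known exactly. Their poses are not given: they have to be found in the camera images.
- bottle_red: Glue applicator, red (may be absent): bottle 40x40x95 mm, black neck, heavy steel head 40x40 mm from 120 to 170 mm up. Label on the -x face; a 12 mm brass spout, 160 mm up, juts 30 mm from the head to -x. 0.25-0.45 kg, centre of mass 120 mm up: tips beyond 9 degrees, swings if held well below the head. Origin: centre of underside; z up. Grip the head by its plain +y and -y faces.
- label_red (a point): Middle of the bar-coded paper label (34 mm wide, 50 mm high) on the -x face of the red bottle: 20 mm out from the bottle's axis, 58 mm above its base. Same axes as the bottle.
- pad_red: Red square pad fixed on the bench, 90 x 90 x 3 mm, with a white bar along its -x edge. Origin: centre of its underside (top 3 mm above it); z up.
- bottle_yellow: Glue applicator, yellow (may be absent): bottle 40x40x95 mm, black neck, heavy steel head 40x40 mm from 120 to 170 mm up. Label on the -x face; a 12 mm brass spout, 160 mm up, juts 30 mm from the head to -x. 0.25-0.45 kg, centre of mass 120 mm up: tips beyond 9 degrees, swings if held well below the head. Origin: centre of underside; z up. Grip the head by its plain +y and -y faces.
- label_yellow (a point): Middle of the bar-coded paper label (34 mm wide, 50 mm high) on the -x face of the yellow bottle: 20 mm out from the bottle's axis, 58 mm above its base. Same axes as the bottle.
- pad_yellow: Yellow square pad fixed on the bench, 90 x 90 x 3 mm, with a white bar along its -x edge. Origin: centre of its underside (top 3 mm above it); z up.
- bottle_green: Glue applicator, green (may be absent): bottle 40x40x95 mm, black neck, heavy steel head 40x40 mm from 120 to 170 mm up. Label on the -x face; a 12 mm brass spout, 160 mm up, juts 30 mm from the head to -x. 0.25-0.45 kg, centre of mass 120 mm up: tips beyond 9 degrees, swings if held well below the head. Origin: centre of underside; z up. Grip the head by its plain +y and -y faces.
- label_green (a point): Middle of the bar-coded paper label (34 mm wide, 50 mm high) on the -x face of the green bottle: 20 mm out from the bottle's axis, 58 mm above its base. Same axes as the bottle.
- pad_green: Green square pad fixed on the bench, 90 x 90 x 3 mm, with a white bar along its -x edge. Origin: centre of its underside (top 3 mm above it); z up.
- bottle_blue: Glue applicator, blue (may be absent): bottle 40x40x95 mm, black neck, heavy steel head 40x40 mm from 120 to 170 mm up. Label on the -x face; a 12 mm brass spout, 160 mm up, juts 30 mm from the head to -x. 0.25-0.45 kg, centre of mass 120 mm up: tips beyond 9 degrees, swings if held well below the head. Origin: centre of underside; z up. Grip the head by its plain +y and -y faces.
- label_blue (a point): Middle of the bar-coded paper label (34 mm wide, 50 mm high) on the -x face of the blue bottle: 20 mm out from the bottle's axis, 58 mm above its base. Same axes as the bottle.
- pad_blue: Blue square pad fixed on the bench, 90 x 90 x 3 mm, with a white bar along its -x edge. Origin: centre of its underside (top 3 mm above it); z up.
- scanner: Hand-held scanner, 160 mm long along x, about 0.18 kg: grey body 34 mm wide (y) and 36 mm high from x = -80 to +45 mm, then an orange head 50 wide, 42 high, to x = +80. Origin: middle of its length, at its underside; z up; it looks along +x. Centre of mass near x = 8 mm; grip the grey body, from above.
- window (a point): Middle of the scanner's black window, on the front face of its orange head: x = 80 mm, z = 20 mm in the scanner. The scanner looks straight out along +x from here. Same axes as the scanner.
- mat: Black rubber parking mat for the scanner, fixed on the bench, 190 (x) x 85 (y) x 2 mm. Origin: centre of its underside; z up. The scanner starts on it, lengthwise.
- sanding_roll: Bystander: terracotta-red sanding roll, 80 mm dia., 50 mm high. Leave alone. Origin: at its underside.
- offcut: Bystander: light wood offcut 100 x 35 x 18 mm. Leave alone. Origin: at its underside.
- sanding_block: Bystander: cork sanding block 70 x 110 x 30 mm. Leave alone. Origin: at its underside.
- brush: Bystander: brush lying flat. Leave alone. Origin: at its underside.

How it is judged:
On the way, in this order (a step that is already met when the one before it is completed fails the run):
1. every applicator present stands upright on the pad of its colour, label towards the white bar (horizontal distance between bottle_red and pad_red below 0.02 m and height (world z) of each of bottle_red, bottle_yellow, bottle_green, bottle_blue below 0.012 m and angle between each of bottle_red, bottle_yellow, bottle_green, bottle_blue's own z axis and vertical below 0.08 rad and angle between the x axis of bottle_red and the x axis of pad_red, either way round below 0.3 rad and x of label_red in the frame of pad_red below 0 m and linear speed of each of bottle_red, bottle_yellow, bottle_green, bottle_blue below 0.03 m/s and horizontal distance between bottle_yellow and pad_yellow below 0.02 m and angle between the x axis of bottle_yellow and the x axis of pad_yellow, either way round below 0.3 rad and x of label_yellow in the frame of pad_yellow below 0 m and horizontal distance between bottle_green and pad_green below 0.02 m and angle between the x axis of bottle_green and the x axis of pad_green, either way round below 0.3 rad and x of label_green in the frame of pad_green below 0 m and horizontal distance between bottle_blue and pad_blue below 0.02 m and angle between the x axis of bottle_blue and the x axis of pad_blue, either way round below 0.3 rad and x of label_blue in the frame of pad_blue below 0 m), for 0.3 s.
2. the scanner is held steadily on the label of the red applicator (window 35 to 130 mm away, aim within 18 mm of the label's middle, within 0.4 rad of square) for 1 s (x of window in the frame of bottle_red between -0.15 and -0.055 m and y of label_red in the frame of window between -0.018 and 0.018 m and z of label_red in the frame of window between -0.018 and 0.018 m and x of label_red in the frame of window above 0 m and angle between the x axis of scanner and the x axis of bottle_red, either way round below 0.4 rad), for 1 s.
3. the scanner is held steadily on the label of the yellow applicator (window 35 to 130 mm away, aim within 18 mm of the label's middle, within 0.4 rad of square) for 1 s (x of window in the frame of bottle_yellow between -0.15 and -0.055 m and y of label_yellow in the frame of window between -0.018 and 0.018 m and z of label_yellow in the frame of window between -0.018 and 0.018 m and x of label_yellow in the frame of window above 0 m and angle between the x axis of scanner and the x axis of bottle_yellow, either way round below 0.4 rad), for 1 s.
4. the scanner is held steadily on the label of the green applicator (window 35 to 130 mm away, aim within 18 mm of the label's middle, within 0.4 rad of square) for 1 s (x of window in the frame of bottle_green between -0.15 and -0.055 m and y of label_green in the frame of window between -0.018 and 0.018 m and z of label_green in the frame of window between -0.018 and 0.018 m and x of label_green in the frame of window above 0 m and angle between the x axis of scanner and the x axis of bottle_green, either way round below 0.4 rad), for 1 s.
5. the scanner is held steadily on the label of the blue applicator (window 35 to 130 mm away, aim within 18 mm of the label's middle, within 0.4 rad of square) for 1 s (x of window in the frame of bottle_blue between -0.15 and -0.055 m and y of label_blue in the frame of window between -0.018 and 0.018 m and z of label_blue in the frame of window between -0.018 and 0.018 m and x of label_blue in the frame of window above 0 m and angle between the x axis of scanner and the x axis of bottle_blue, either way round below 0.4 rad), for 1 s.
At the end, for the whole second after the job is handed in: Each applicator present stands upright (within 0.08 rad) and at rest within 20 mm of the middle of its own pad, label towards the white bar within 0.3 rad; the scanner lies right way up on its mat, its middle within 35 mm of the mat's, lengthwise within 0.3 rad (either way round) (all of step 1 and horizontal distance between scanner and mat below 0.035 m and angle between the x axis of scanner and the x axis of mat, either way round below 0.3 rad and angle between scanner's own z axis and vertical below 0.12 rad and height (world z) of scanner below 0.012 m and linear speed of scanner below 0.03 m/s); the robot touches nothing.
It fails at once if an applicator tips (over 0.35 rad) (angle between any of bottle_red, bottle_yellow, bottle_green, bottle_blue's own z axis and vertical above 0.35 rad).
It fails at once if an applicator is swung or dropped faster than 0.8 m/s (linear speed of any of bottle_red, bottle_yellow, bottle_green, bottle_blue above 0.8 m/s).
It fails at once if another thing on the bench is moved by more than 30 mm (distance of any of sanding_roll, offcut, sanding_block, brush from where it was at the start of the episode above 0.03 m).
Of bottle_red, bottle_yellow, bottle_green, bottle_blue only 2 to 3 are there at a start; the rules pass over those that are not, and their reading is None.
At some moment in a run one of scanner may be knocked a few centimetres aside while the robot is not near it.
It also fails if it takes over 210 s, if anything falls off the work surface, if the arm or the gripper's body presses on something with over 40 N, if the wrist force passes 120 N, or if a joint passes its speed limit or range.

## Robot

A 7-joint arm with a two-finger parallel gripper is mounted at the origin on the work surface. World frame = base frame: x ahead of the robot, y to its left, z up, the work surface at z = 0. Lengths are in m, angles in rad, forces in N, time in s.
With the tool pointing down it reaches from about 0.4 to 0.85 m from the base axis. Payload 4.5 kg.
Tool frame: the origin (TCP) lies midway between the tips of the shut fingers; the grasp point (between the pads) lies 19 mm behind it; z points along the fingers, y is the line along which they close (so a half turn about z gives the same grasp; the last joint's range is limited). The gripper opens to 85 mm and grips with 20 to 120 N. Pads are 22 mm wide; open, the fingers measure 114 mm over their backs; the gripper's body (76 mm by 85 mm) begins 54 mm behind the grasp point. The pads swing forward as they close: fully open they stand 13 mm farther back than shut.
Start: joints at [1.134, 0.689, -0.195, 1.565, 0.157, 0.902, -0.215], TCP at [0.284, -0.557, 0.231] pointing down, gripper open.
Joint ranges: [-3.01, 3.01], [-0.46, 2.08], [-1.47, 1.51], [0.13, 2.56], [-1, 4.14], [0.04, 2.09], [-2.66, 2.66]. Speed limits (rad/s): [2.57, 2.57, 3.14, 3.14, 3.14, 3.14, 3.14].

## Interface

Orientations are given as [roll, pitch, yaw] about the fixed x, y, z axes, in that order (R = Rz(yaw) Ry(pitch) Rx(roll)).
In Python, from station import telemetry, vision, env gives the robot as it stands.
- The arm moves only by the tool carry_out, never from a script. Its argument "moves" is a list of rows, each a list of 7 numbers: the shift along the tool's x, y, z in units of 0.8 m (1.0 is 0.8 m), then the turn, a rotation vector about the tool's x, y, z in units of pi rad (1.0 is pi rad), then the closure in counts, from 0 (fully open) to 255 (shut). In form: [[x, y, z, ax, ay, az, hand], ...]. A call has 1 to 20 rows; each row is the pose to reach, as a shift and turn from the pose commanded when the call began, along the tool's axes at that moment, turning the shorter way round; what a row does not reach only later rows make up. A row lasts 1/10 s, in which the tool goes at most 50 mm and 8.59 degrees, less where a joint would pass 70% of its speed; a pose out of reach is approached as far as the arm can. A call with a number of a shift or a turn outside -1 to 1 is refused whole. A call with a gripper value outside its range is refused whole. The fingers move at their own pace and stop on an object; "newtons" is the grip in N (left out, the last holds). Time passes only in rows, so rows that repeat a pose let the fingers close. It gives the time, the measured TCP pose, the force, the opening and the grip force at its end, in the units of the state.
- telemetry.sense(): the state, without advancing time (a new reading comes with each control period).
- vision.get_image(name): name is "side" or "top" or "wrist"; returns the picture (420x560x3 uint8, blue, green, red); there is no depth.
- vision.camera_info(name): a dict with "fx", "fy", "cx", "cy" (pixels), "k1" (the pictures are not rectified: a ray, as slopes to the right and down, at radius r is drawn at 1 + k1 r^2 times it, then the intrinsics apply), "R" (3x3) and "t" (3): a world point X has camera coordinates R X + t. Camera axes: x right, y down, z forward; pixel columns grow to the right and rows downward; lengths in m; the calibration is good to about 2 mm. A picture is of the moment at which its call begins: read the wrist's pose just before it. camera_info takes no time and is no camera call; for the wrist camera it gives the pose at the moment of the call.
- env.finish_job(): hands the job in; it is judged then, once.
The state is a dict: "t": time; "joint_pos": joint angles; "joint_vel": joint speeds; "tau": joint torques, N m; "ee_pos": TCP position; "orientation": TCP orientation; "wrist_force": force on the tool from outside, world axes, zero at the start; "ft_torque": the same for the moment, N m; "gripper_width": finger opening in m; "grip_force": force on a finger pad.
Only numpy, scipy, OpenCV 4.12 (cv2) and the standard library are available. Lean on these libraries where they do the work, as an engineer would, in place of code of your own. Each camera call takes 0.05 s, during which the arm holds its last target. There are 200 camera calls.

## Working session

There is one attempt and no reset: what is moved stays moved. The work goes in short steps, Python scripts to look and compute and a tool call to move; the robot and the scene stay as the last step left them, time stands still between calls to the robot, and variables do not carry over. Pictures are saved under pics/ and viewed, at most 14 in all, crops included, and the job is handed in when it is done.

Besides the shell and the picture viewer there is one more tool, called after ">>>" as name([rows], argument=value, ...), one row to a line, values as JSON. carry_out: Moves the arm, as the interface text tells. Its arguments: {"type":"object","properties":{"moves":{"type":"array","items":{"type":"array","items":{"type":"number"}}},"newtons":{"type":"number"}},"required":["moves"]}

```bash
mkdir -p pics; ls; python3 - <<'E'
from station import telemetry, vision, env
import cv2, numpy as np
s=telemetry.sense(); print({k:np.round(v,3) for k,v in s.items()})
for n in("top","side"):
    cv2.imwrite(f"pics/{n}0.png",vision.get_image(n)); c=vision.camera_info(n); print(n,c)
E
```

```text
pics
{'t': np.float64(0.0), 'joint_pos': array([ 1.134,  0.69 , -0.195,  1.566,  0.157,  0.902, -0.215]), 'joint_vel': array([-0.   , -0.001,  0.001, -0.001,  0.001,  0.   ,  0.002]), 'tau': array([ 1.0000e-03, -5.3961e+01, -1.2660e+00, -1.5854e+01,  9.0000e-03,
        9.0000e-03,  0.0000e+00]), 'ee_pos': array([ 0.283, -0.556,  0.23 ]), 'orientation': array([-3.14 ,  0.   ,  0.471]), 'wrist_force': array([-0.013, -0.061, -0.377]), 'ft_torque': array([0.002, 0.022, 0.02 ]), 'grip_force': np.float64(0.0), 'gripper_width': np.float64(0.086)}
top {'fx': 430.75753297828555, 'fy': 430.75753297828555, 'cx': 277.265667717507, 'cy': 212.23082602216863, 'k1': -0.09172439330294906, 'R': array([[-0.07857851, -0.99689534,  0.00501034],
       [-0.97611344,  0.0759173 , -0.20356598],
       [ 0.2025536 , -0.02088657, -0.97904841]]), 't': array([0.02926417, 0.55237107, 1.10781188])}
side {'fx': 380.9291550750961, 'fy': 380.9291550750961, 'cx': 273.19269855092074, 'cy': 206.42667308126383, 'k1': -0.04970283339044828, 'R': array([[-0.85538594, -0.51777549,  0.01494808],
       [-0.33455529,  0.53020714, -0.77907198],
       [ 0.39545879, -0.67140817, -0.62675626]]), 't': array([0.4869574 , 0.23037749, 0.92944686])}
```

View pics/top0.png

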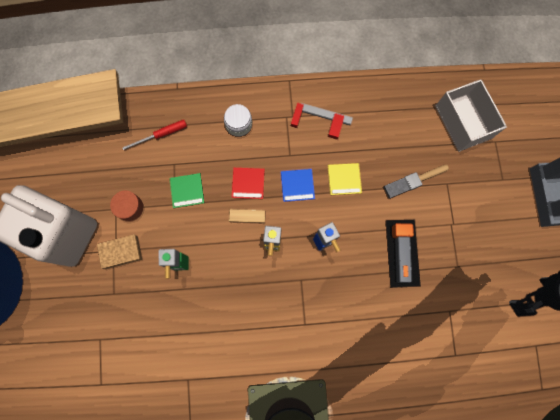

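View pics/side0.png

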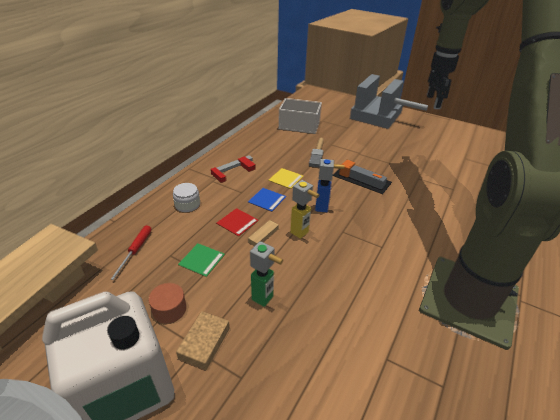

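The top view shows red absent. The bottle dots are at about green (168,258), yellow (272,235) and blue (328,233). The pads are at green (187,190), red (248,183), blue (298,185) and yellow (345,179), with their white bars towards the robot. The scanner is on its mat at (403,253) with its head facing away from the robot. The side view agrees: the bottles stand with their spouts roughly towards the robot.

```bash
cat > h.py <<'E'
import numpy as np, cv2
from scipy.spatial.transform import Rotation as Ro
from station import telemetry, vision
def ray(ci,uv):
    d=np.array([(uv[0]-ci['cx'])/ci['fx'],(uv[1]-ci['cy'])/ci['fy']]); p=d.copy()
    for _ in range(20): p=d/(1+ci['k1']*(p@p))
    R=np.array(ci['R']); return -R.T@ci['t'], R.T@np.array([p[0],p[1],1])
def cast(ci,uv,z):
    o,d=ray(ci,uv); return o+d*(z-o[2])/d[2]
HS={'green':((50,90,40),(85,255,255)),'yellow':((22,150,120),(35,255,255)),'blue':((105,120,50),(130,255,255)),'red':((0,170,110),(5,255,255)),
'orange':((6,200,170),(13,255,255))}
def blobs(im,c,amin=20):
    m=cv2.inRange(cv2.cvtColor(im,cv2.COLOR_BGR2HSV),*map(np.array,HS[c]))
    cs,_=cv2.findContours(m,cv2.RETR_EXTERNAL,cv2.CHAIN_APPROX_NONE)
    out=[]
    for k in cs:
        if cv2.contourArea(k)<amin: continue
        M=cv2.moments(k); out.append((np.array([M['m10'],M['m01']])/M['m00'],M['m00'],k))
    return sorted(out,key=lambda b:-b[1])
def delta(pos,yaw):
    """shift (units of 0.8 m) and turn (units of pi) in tool axes to a down pose"""
    s=telemetry.sense(); R=Ro.from_euler('xyz',s['orientation'])
    T=Ro.from_euler('xyz',[np.pi,0,yaw])
    return R.inv().apply(np.array(pos)-s['ee_pos'])/.8,(R.inv()*T).as_rotvec()/np.pi
E
python3 - <<'E'
from h import *
im=cv2.imread('pics/top0.png'); ci=vision.camera_info('top')
for c in HS:
    for p,a,k in blobs(im,c,12):
        r=cv2.minAreaRect(k)
        print(c,p.round(1),a,'z3',cast(ci,p,.003)[:2].round(3),'z170',cast(ci,p,.17)[:2].round(3),'rect',np.round(r[1],0),
          [cast(ci,q,.003)[:2].round(3).tolist() for q in cv2.boxPoints(r)] if a>300 else '')
big=cv2.resize(im[160:300,140:440],None,fx=2.66,fy=2.66,interpolation=cv2.INTER_CUBIC); cv2.imwrite('pics/topcrop.png',big)
E
```

```text
green [186.2 187.6] 720.0 z3 [0.657 0.24 ] z170 [0.609 0.208] rect [30. 32.] [[0.69, 0.292], [0.698, 0.199], [0.61, 0.189], [0.601, 0.28]]
green [182.9 261.2] 106.0 z3 [0.446 0.257] z170 [0.428 0.223] rect [16. 15.] 
green [166.  256.5] 34.5 z3 [0.462 0.304] z170 [0.442 0.263] rect [7. 6.] 
yellow [343.9 175.5] 706.5 z3 [ 0.657 -0.216] z170 [ 0.61  -0.184] rect [30. 32.] [[0.695, -0.172], [0.693, -0.266], [0.602, -0.26], [0.603, -0.167]]
blue [296.8 182.2] 713.5 z3 [ 0.648 -0.078] z170 [ 0.601 -0.066] rect [27. 31.] [[0.684, -0.033], [0.687, -0.123], [0.606, -0.123], [0.604, -0.034]]
blue [318.1 242. ] 72.0 z3 [ 0.47  -0.122] z170 [ 0.449 -0.104] rect [15.  7.] 
blue [328.8 231.9] 33.5 z3 [ 0.497 -0.155] z170 [ 0.471 -0.132] rect [6. 7.] 
red [248.  179.8] 718.0 z3 [0.666 0.061] z170 [0.617 0.054] rect [32. 31.] [[0.617, 0.112], [0.708, 0.103], [0.697, 0.012], [0.606, 0.022]]
red [169.7 128.1] 209.0 z3 [0.844 0.284] z170 [0.77  0.246] rect [ 7. 34.] 
red [335.8 125.4] 192.0 z3 [ 0.813 -0.209] z170 [ 0.744 -0.179] rect [11. 22.] 
red [296.7 114.3] 125.5 z3 [ 0.857 -0.097] z170 [ 0.782 -0.082] rect [ 7. 22.]
```

View pics/topcrop.png

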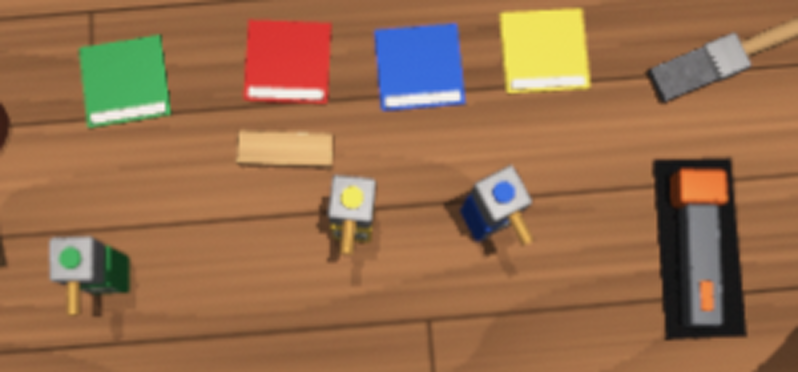

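The enlarged crop shows each dot and spout tip: green (70,258)→(73,313), yellow (352,197)→(346,252), blue (503,192)→(528,242). It also shows the pad and mat corners.

```bash
python3 - <<'E'
from h import *
ci=vision.camera_info('top'); f=lambda p,z: cast(ci,np.array(p)/2.66+[140-.3,160-.3],z)[:2]
for n,a,b in [('g',(70,258),(73,313)),('y',(352,197),(346,252)),('b',(503,192),(528,242))]:
    A,B=f(a,.17),f(b,.162); d=A-B; print(n,A.round(3),'len',np.hypot(*d).round(3),'yaw',np.arctan2(d[1],d[0]).round(3))
# corners: farL farR nearR nearL
for n,q,z in [('g',[(79,48),(160,36),(170,118),(90,127)],.003),('b',[(375,30),(459,25),(465,104),(382,110)],.003),('y',[(500,10),(583,8),(590,88),(508,93)],.003),('mat',[(654,160),(731,158),(746,335),(667,339)],.002)]:
    P=np.array([f(p,z) for p in q]); d=P[0]+P[1]-P[2]-P[3]; e=P[0]+P[3]-P[1]-P[2]
    print(n,P.mean(0).round(3),'yaw',np.arctan2(d[1],d[0]).round(3),np.arctan2(-e[0],e[1]).round(3),np.hypot(*d)/2,np.hypot(*e)/2)
S=[f((703,170),.042),f((707,326),.036)];d=S[0]-S[1];print('scanner',S,np.arctan2(d[1],d[0]))
print(delta([.475,-.132,.24],0.45-0), delta([.475,-.132,.24],.45-np.pi/2))
E
```

```text
g [0.442 0.263] len 0.049 yaw -0.017
y [0.478 0.005] len 0.049 yaw -0.188
b [ 0.472 -0.132] len 0.05 yaw 0.392
g [0.648 0.239] yaw 0.092 0.055 0.09105123886440328 0.08777641153564537
b [ 0.64 -0.08] yaw -0.01 -0.009 0.08910107083197959 0.09050065232942953
y [ 0.649 -0.217] yaw -0.024 -0.031 0.09214517722041442 0.0903469989223864
mat [ 0.422 -0.357] yaw -0.053 -0.046 0.18874300300197694 0.08402281136331186
scanner [array([ 0.49713858, -0.35916804]), array([ 0.33832563, -0.3437411 ])] -0.09683523857715735
(array([ 0.45440111, -0.36414034, -0.011256  ]), array([-5.29795201e-04,  3.62323737e-05,  6.64777383e-03])) (array([ 0.45440111, -0.36414034, -0.011256  ]), array([-3.88751927e-04,  4.45828369e-04,  5.06647647e-01]))
```

```bash
python3 - <<'E'
from h import *
for p in([.478,.005,.26],-.188),:
  a,b=delta(*p);print(a.round(4),b.round(4))
E
```

```text
[ 0.5354 -0.5151 -0.036 ] [-5.000e-04  2.000e-04  2.097e-01]
```

>>> carry_out([
  [0.535,-0.515,-0.036,0,0,0.21,0],
  [0.535,-0.515,-0.036,0,0,0.21,0],
  [0.535,-0.515,-0.036,0,0,0.21,0],
  [0.535,-0.515,-0.036,0,0,0.21,0],
  [0.535,-0.515,-0.036,0,0,0.21,0],
  [0.535,-0.515,-0.036,0,0,0.21,0],
  [0.535,-0.515,-0.036,0,0,0.21,0],
  [0.535,-0.515,-0.036,0,0,0.21,0],
  [0.535,-0.515,-0.036,0,0,0.21,0],
  [0.535,-0.515,-0.036,0,0,0.21,0],
  [0.535,-0.515,-0.036,0,0,0.21,0],
  [0.535,-0.515,-0.036,0,0,0.21,0],
  [0.535,-0.515,-0.036,0,0,0.21,0],
  [0.535,-0.515,-0.036,0,0,0.21,0],
  [0.535,-0.515,-0.036,0,0,0.21,0],
  [0.535,-0.515,-0.036,0,0,0.21,0],
  [0.535,-0.515,-0.036,0,0,0.21,0],
  [0.535,-0.515,-0.036,0,0,0.21,0],
], newtons=40)

```text
t: 1.9
ee_pos: [0.4779, 0.0034, 0.2601]
orientation: [3.141, -0.0, -0.191]
wrist_force: [0.1, -0.6, 0.6]
gripper_width: 0.0852
grip_force: 0.0
```

```bash
cat >look.py <<'E'
from h import *
import sys
s=telemetry.sense(); ci=vision.camera_info('wrist'); im=vision.get_image('wrist'); cv2.imwrite(f'pics/{sys.argv[1]}.png',im)
print(s['t'],s['ee_pos'].round(4),s['orientation'].round(3),s['gripper_width'])
for p,a,k in blobs(im,sys.argv[2],100)[:6]: print(p.round(1),a,cast(ci,p,float(sys.argv[3])).round(4))
E
python3 look.py w1 yellow .17
```

```text
1.9 [0.4779 0.0034 0.2601] [ 3.141 -0.    -0.191] 0.08516825533269663
[273.6 167.4] 671.5 [ 0.5125 -0.0009  0.17  ]
[272.8 220.5] 539.0 [0.4759 0.0069 0.17  ]
[453.7   9.7] 305.5 [ 0.5841 -0.1229  0.17  ]
```

View pics/w1.png

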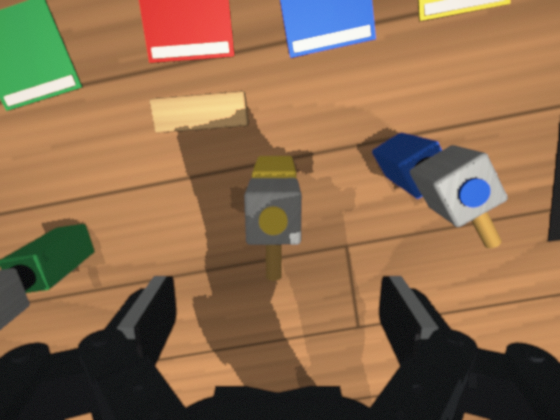

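The wrist view shows the yellow dot at (273,220), its spout straight down the picture and the bottle between the fingers. Blue's dot is at (475,192).

>>> carry_out([
  [-0.003,-0.003,0.03,0,0,0,0],
  [-0.003,-0.003,0.07,0,0,0,0],
  [-0.003,-0.003,0.11,0,0,0,0],
  [-0.003,-0.003,0.145,0,0,0,0],
  [-0.003,-0.003,0.165,0,0,0,20],
  [-0.003,-0.003,0.174,0,0,0,50],
  [-0.003,-0.003,0.174,0,0,0,80],
  [-0.003,-0.003,0.174,0,0,0,95],
  [-0.003,-0.003,0.174,0,0,0,105],
  [-0.003,-0.003,0.174,0,0,0,115],
  [-0.003,-0.003,0.174,0,0,0,125],
  [-0.003,-0.003,0.174,0,0,0,135],
  [-0.003,-0.003,0.174,0,0,0,145],
  [-0.003,-0.003,0.174,0,0,0,160],
  [-0.003,-0.003,0.174,0,0,0,200],
  [-0.003,-0.003,0.174,0,0,0,255],
  [-0.003,-0.003,0.174,0,0,0,255],
], newtons=50)

```text
t: 3.65
ee_pos: [0.4765, 0.007, 0.1213]
orientation: [-3.142, -0.001, -0.189]
wrist_force: [-1.1, -0.9, 5.3]
gripper_width: 0.0392
grip_force: 51.0
```

```bash
cat >d.py <<'E'
from h import *
import sys,json
# args: json lists [x,y,z,yaw]
s=telemetry.sense(); print(s['t'],s['ee_pos'].round(4),s['orientation'].round(3),round(s['gripper_width'],4),round(s['grip_force'],1))
for q in sys.argv[1:]:
    q=json.loads(q); a,b=delta(q[:3],q[3]); print(q,a.round(4),b.round(4))
E
python3 d.py [.476,.006,.165,-.19] [.60,-.01,.165,-.1] [.649,-.217,.165,-.027] [.649,-.217,.125,-.027]
```

```text
3.65 [0.4765 0.007  0.1213] [-3.142e+00 -1.000e-03 -1.890e-01] 0.0392 51.0Traceback (most recent call last):
  File "d.py", line 6, in <module>
    q=json.loads(q); a,b=delta(q[:3],q[3]); print(q,a.round(4),b.round(4))
    return _default_decoder.decode(s)
           ~~~~~~~~~~~~~~~~~~~~~~~^^^
    obj, end = self.raw_decode(s, idx=_w(s, 0).end())
               ~~~~~~~~~~~~~~~^^^^^^^^^^^^^^^^^^^^^^^
    raise JSONDecodeError("Expecting value", s, err.value) from None
json.decoder.JSONDecodeError: Expecting value: line 1 column 2 (char 1)
```

```bash
sed -i 's/json.loads(q)/eval(q)/' d.py
python3 d.py [.477,.007,.165,-.19] [.60,-.01,.165,-.1] [.649,-.217,.165,-.027] [.649,-.217,.125,-.027]
```

```text
3.65 [0.4765 0.007  0.1213] [-3.142e+00 -1.000e-03 -1.890e-01] 0.0392 51.0
[0.477, 0.007, 0.165, -0.19] [ 0.0007 -0.0002 -0.0546] [-0.     -0.0003  0.0003]
[0.6, -0.01, 0.165, -0.1] [ 0.1557 -0.0082 -0.0544] [ 0.     -0.0003 -0.0284]
[0.649, -0.217, 0.165, -0.027] [ 0.2645  0.2344 -0.0543] [ 0.     -0.0003 -0.0516]
[0.649, -0.217, 0.125, -0.027] [ 0.2644  0.2344 -0.0043] [ 0.     -0.0003 -0.0516]
```

>>> carry_out([
  [0,0,-0.006,0,0,0,255],
  [0,0,-0.018,0,0,0,255],
  [0,0,-0.032,0,0,0,255],
  [0,0,-0.046,0,0,0,255],
  [0,0,-0.053,0,0,0,255],
  [0.003,0,-0.055,0,0,0,255],
  [0.01,0,-0.055,0,0,0,255],
  [0.021,0,-0.055,0,0,-0.003,255],
  [0.034,-0.001,-0.055,0,0,-0.005,255],
  [0.048,-0.002,-0.055,0,0,-0.008,255],
  [0.062,-0.003,-0.055,0,0,-0.011,255],
  [0.076,-0.004,-0.055,0,0,-0.014,255],
  [0.09,-0.005,-0.055,0,0,-0.017,255],
  [0.104,-0.006,-0.055,0,0,-0.02,255],
  [0.118,-0.007,-0.055,0,0,-0.022,255],
  [0.131,-0.008,-0.055,0,0,-0.024,255],
  [0.142,-0.008,-0.055,0,0,-0.026,255],
  [0.15,-0.008,-0.055,0,0,-0.028,255],
  [0.154,-0.008,-0.055,0,0,-0.028,255],
  [0.156,-0.008,-0.055,0,0,-0.028,255],
])

```text
t: 5.65
ee_pos: [0.6, -0.0102, 0.1647]
orientation: [3.141, 0.0, -0.101]
wrist_force: [-0.2, 0.6, -2.1]
gripper_width: 0.0397
grip_force: 50.7
```

```bash
python3 d.py [.649,-.217,.165,-.027] [.649,-.217,.126,-.027];
```

```text
5.65 [ 0.6    -0.0102  0.1647] [ 3.141  0.    -0.101] 0.0397 50.7
[0.649, -0.217, 0.165, -0.027] [ 0.087   0.251  -0.0004] [ 0.      0.0001 -0.0236]
[0.649, -0.217, 0.126, -0.027] [0.087  0.251  0.0484] [ 0.      0.0001 -0.0236]
```

>>> carry_out([
  [0.001,0.003,0,0,0,0,255],
  [0.004,0.01,0,0,0,-0.001,255],
  [0.008,0.022,0,0,0,-0.002,255],
  [0.013,0.037,0,0,0,-0.003,255],
  [0.018,0.053,0,0,0,-0.005,255],
  [0.024,0.07,0,0,0,-0.007,255],
  [0.03,0.087,0,0,0,-0.008,255],
  [0.036,0.104,0,0,0,-0.01,255],
  [0.042,0.121,0,0,0,-0.011,255],
  [0.048,0.138,0,0,0,-0.013,255],
  [0.054,0.155,0,0,0,-0.015,255],
  [0.06,0.172,0,0,0,-0.016,255],
  [0.066,0.189,0,0,0,-0.018,255],
  [0.071,0.205,0,0,0,-0.019,255],
  [0.076,0.22,0,0,0,-0.021,255],
  [0.081,0.233,0,0,0,-0.022,255],
  [0.084,0.242,0,0,0,-0.023,255],
  [0.086,0.248,0,0,0,-0.024,255],
  [0.087,0.251,0,0,0,-0.024,255],
  [0.087,0.251,0,0,0,-0.024,255],
])

```text
t: 7.65
ee_pos: [0.649, -0.2167, 0.1649]
orientation: [-3.141, 0.0, -0.025]
wrist_force: [-1.0, -0.6, -2.4]
gripper_width: 0.0391
grip_force: 50.7
```

```bash
python3 d.py [.649,-.217,.126,-.027]; python3 - <<'E'
from h import *
s=telemetry.sense(); ci=vision.camera_info('wrist'); im=vision.get_image('wrist'); cv2.imwrite('pics/w2.png',im)
cv2.imwrite('pics/w2s.png',vision.get_image('side')[100:350,180:480])
E
```

```text
7.65 [ 0.649  -0.2167  0.1649] [-3.141  0.    -0.025] 0.0391 50.7
[0.649, -0.217, 0.126, -0.027] [0.     0.0003 0.0486] [-0.      0.      0.0005]
```

View pics/w2.png

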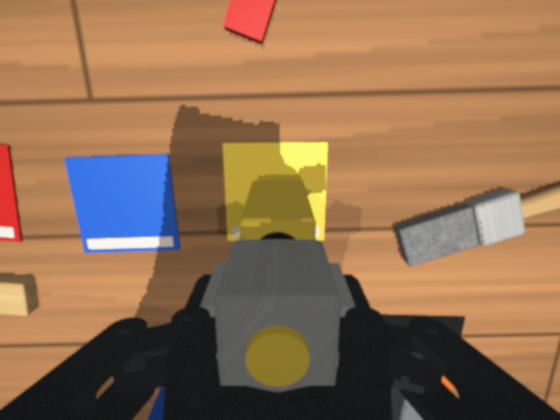

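The view shows the bottle square over the yellow pad; the pad's far edge is at row 142, columns 222–328, with the bottle's axis near column 277. Lowering now.

>>> carry_out([
  [0,0,0.004,0,0,0,255],
  [0,0,0.011,0,0,0,255],
  [0,0,0.02,0,0,0,255],
  [0,0,0.029,0,0,0,255],
  [0,0,0.037,0,0,0,255],
  [0,0,0.042,0,0,0,255],
  [0,0,0.045,0,0,0,255],
  [0,0,0.047,0,0,0,255],
  [0,0,0.049,0,0,0,255],
  [0,0,0.05,0,0,0,255],
  [0,0,0.05,0,0,0,255],
  [0,0,0.05,0,0,0,255],
])

```text
t: 8.95
ee_pos: [0.6491, -0.2169, 0.1251]
orientation: [3.141, -0.0, -0.026]
wrist_force: [-0.3, -0.1, -3.1]
gripper_width: 0.0395
grip_force: 50.7
```

>>> carry_out([
  [0,0,0.0005,0,0,0,255],
  [0,0,0.001,0,0,0,255],
  [0,0,0.0015,0,0,0,255],
  [0,0,0.002,0,0,0,255],
  [0,0,0.002,0,0,0,255],
])

```text
t: 9.45
ee_pos: [0.6492, -0.2169, 0.1244]
orientation: [3.141, -0.001, -0.026]
wrist_force: [-2.2, 0.6, 4.9]
gripper_width: 0.0398
grip_force: 51.9
```

>>> carry_out([
  [0,0,0,0,0,0,150],
  [0,0,0,0,0,0,130],
  [0,0,0,0,0,0,120],
  [0,0,0,0,0,0,110],
  [0,0,0,0,0,0,95],
  [0,0,0,0,0,0,75],
  [0,0,0,0,0,0,40],
  [0,0,0,0,0,0,0],
  [0,0,0,0,0,0,0],
  [0,0,-0.02,0,0,0,0],
  [0,0,-0.05,0,0,0,0],
  [0,0,-0.1,0,0,0,0],
  [0,0,-0.17,0,0,0,0],
  [0,0,-0.17,0,0,0,0],
  [0,0,-0.17,0,0,0,0],
])

```text
t: 10.95
ee_pos: [0.6504, -0.2173, 0.263]
orientation: [3.14, -0.006, -0.026]
wrist_force: [-1.4, 0.8, -1.1]
gripper_width: 0.0857
grip_force: 0.0
```

```bash
python3 look.py w3 yellow .173; python3 d.py [.471,-.132,.26,.40]
```

```text
10.95 [ 0.6504 -0.2173  0.263 ] [ 3.14  -0.006 -0.026] 0.08565258406587767
[269.7 162.4] 3086.0 [ 0.6892 -0.2134  0.173 ]
[276.8 219.2] 546.5 [ 0.6493 -0.2171  0.173 ]
11.0 [ 0.6491 -0.2168  0.2605] [ 3.141e+00 -2.000e-03 -2.600e-02] 0.0853 0.0
[0.471, -0.132, 0.26, 0.4] [-2.252e-01 -1.003e-01  2.000e-04] [ 0.0002 -0.0005 -0.1355]
```

Yellow is placed, with its dot at (.649,-.217). Blue is next.

>>> carry_out([
  [-0.05,-0.022,0,0,0,-0.03,0],
  [-0.1,-0.045,0,0,0,-0.06,0],
  [-0.15,-0.067,0,0,0,-0.09,0],
  [-0.2,-0.089,0,0,0,-0.12,0],
  [-0.225,-0.1,0,0,0,-0.1355,0],
  [-0.225,-0.1,0,0,0,-0.1355,0],
  [-0.225,-0.1,0,0,0,-0.1355,0],
  [-0.225,-0.1,0,0,0,-0.1355,0],
])

```text
t: 11.8
ee_pos: [0.472, -0.1327, 0.2588]
orientation: [3.141, -0.0, 0.399]
wrist_force: [-0.0, -0.2, 0.2]
gripper_width: 0.0854
grip_force: 0.0
```

```bash
python3 look.py w4 blue .17; python3 d.py [.471,-.132,.121,.40]
```

```text
11.8 [ 0.472  -0.1327  0.2588] [ 3.141 -0.     0.399] 0.08539703188129921
[288.3  22.3] 3978.5 [ 0.5864 -0.0916  0.17  ]
[274.7 166. ] 700.5 [ 0.5045 -0.1172  0.17  ]
[273.7 219.2] 580.5 [ 0.4698 -0.1309  0.17  ]
11.85 [ 0.4721 -0.1327  0.2588] [ 3.141 -0.     0.399] 0.0854 0.0
[0.471, -0.132, 0.121, 0.4] [-0.0009 -0.0014  0.1723] [ 0.0001 -0.0001 -0.0003]
```

View pics/w4.png

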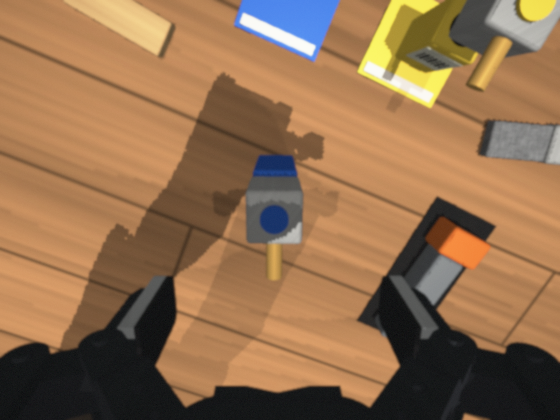

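The blue bottle is square in view, with its dot at (274,219), its spout straight down and the fingers clear on both sides. The scanner is still on its mat.

>>> carry_out([
  [-0.0015,-0.003,0.03,0,0,0,0],
  [-0.0015,-0.003,0.07,0,0,0,0],
  [-0.0015,-0.003,0.11,0,0,0,0],
  [-0.0015,-0.003,0.145,0,0,0,0],
  [-0.0015,-0.003,0.165,0,0,0,20],
  [-0.0015,-0.003,0.172,0,0,0,50],
  [-0.0015,-0.003,0.172,0,0,0,80],
  [-0.0015,-0.003,0.172,0,0,0,95],
  [-0.0015,-0.003,0.172,0,0,0,105],
  [-0.0015,-0.003,0.172,0,0,0,115],
  [-0.0015,-0.003,0.172,0,0,0,125],
  [-0.0015,-0.003,0.172,0,0,0,135],
  [-0.0015,-0.003,0.172,0,0,0,145],
  [-0.0015,-0.003,0.172,0,0,0,160],
  [-0.0015,-0.003,0.172,0,0,0,200],
  [-0.0015,-0.003,0.172,0,0,0,255],
  [-0.0015,-0.003,0.172,0,0,0,255],
])

```text
t: 13.55
ee_pos: [0.4695, -0.1308, 0.1222]
orientation: [3.141, -0.001, 0.4]
wrist_force: [-0.5, -0.1, 5.5]
gripper_width: 0.0395
grip_force: 50.8
```

```bash
python3 d.py [.64,-.08,.165,-.01] [.64,-.08,.124,-.01]
```

```text
13.55 [ 0.4695 -0.1308  0.1222] [ 3.141e+00 -1.000e-03  4.000e-01] 0.0395 50.8
[0.64, -0.08, 0.165, -0.01] [ 0.2211  0.0245 -0.0532] [ 0.0003 -0.0004  0.1305]
[0.64, -0.08, 0.124, -0.01] [ 0.221   0.0244 -0.0019] [ 0.0003 -0.0004  0.1305]
```

>>> carry_out([
  [0,0,-0.006,0,0,0,255],
  [0,0,-0.018,0,0,0,255],
  [0,0,-0.032,0,0,0,255],
  [0,0,-0.046,0,0,0,255],
  [0.003,0,-0.053,0,0,0.002,255],
  [0.01,0.001,-0.053,0,0,0.006,255],
  [0.022,0.002,-0.053,0,0,0.013,255],
  [0.038,0.004,-0.053,0,0,0.022,255],
  [0.055,0.006,-0.053,0,0,0.032,255],
  [0.073,0.008,-0.053,0,0,0.043,255],
  [0.091,0.01,-0.053,0,0,0.054,255],
  [0.109,0.012,-0.053,0,0,0.064,255],
  [0.127,0.014,-0.053,0,0,0.075,255],
  [0.145,0.016,-0.053,0,0,0.086,255],
  [0.163,0.018,-0.053,0,0,0.096,255],
  [0.181,0.02,-0.053,0,0,0.107,255],
  [0.197,0.022,-0.053,0,0,0.117,255],
  [0.21,0.0235,-0.053,0,0,0.124,255],
  [0.218,0.0245,-0.053,0,0,0.129,255],
  [0.221,0.0245,-0.053,0,0,0.1305,255],
])

```text
t: 15.55
ee_pos: [0.6401, -0.0788, 0.1634]
orientation: [-3.141, 0.0, -0.01]
wrist_force: [0.3, -0.4, -3.0]
gripper_width: 0.0393
grip_force: 50.7
```

>>> carry_out([
  [0,0,0.004,0,0,0,255],
  [0,0,0.011,0,0,0,255],
  [0,0,0.02,0,0,0,255],
  [0,0,0.029,0,0,0,255],
  [0,0,0.037,0,0,0,255],
  [0,0,0.042,0,0,0,255],
  [0,0,0.045,0,0,0,255],
  [0,0,0.047,0,0,0,255],
  [0,0,0.048,0,0,0,255],
  [0,0,0.049,0,0,0,255],
  [0,0,0.05,0,0,0,255],
  [0,0,0.05,0,0,0,255],
])

```text
t: 16.75
ee_pos: [0.6399, -0.0797, 0.1253]
orientation: [3.141, -0.001, -0.01]
wrist_force: [-2.8, -0.1, 4.9]
gripper_width: 0.0393
grip_force: 51.7
```

>>> carry_out([
  [0,0,0,0,0,0,150],
  [0,0,0,0,0,0,130],
  [0,0,0,0,0,0,120],
  [0,0,0,0,0,0,110],
  [0,0,0,0,0,0,95],
  [0,0,0,0,0,0,75],
  [0,0,0,0,0,0,40],
  [0,0,0,0,0,0,0],
  [0,0,0,0,0,0,0],
  [0,0,-0.02,0,0,0,0],
  [0,0,-0.05,0,0,0,0],
  [0,0,-0.1,0,0,0,0],
  [0,0,-0.17,0,0,0,0],
  [0,0,-0.17,0,0,0,0],
  [0,0,-0.17,0,0,0,0],
])

```text
t: 18.25
ee_pos: [0.6407, -0.0798, 0.2623]
orientation: [3.141, -0.005, -0.01]
wrist_force: [-0.0, 0.2, -1.6]
gripper_width: 0.0857
grip_force: 0.0
```

```bash
python3 look.py w5 blue .173; python3 d.py [.443,.263,.26,-.017]
```

```text
18.25 [ 0.6407 -0.0798  0.2623] [ 3.141 -0.005 -0.01 ] 0.08565949304064874
[274.1 158.7] 3626.5 [ 0.6818 -0.0783  0.173 ]
[277.5 218. ] 579.0 [ 0.6406 -0.0801  0.173 ]
18.3 [ 0.6393 -0.0797  0.2602] [ 3.142 -0.    -0.01 ] 0.0854 0.0
[0.443, 0.263, 0.26, -0.017] [-2.496e-01 -4.259e-01  2.000e-04] [ 0.     -0.0001  0.0023]
```

>>> carry_out([
  [-0.025,-0.0425,0,0,0,0,0],
  [-0.05,-0.085,0,0,0,0,0],
  [-0.075,-0.128,0,0,0,0,0],
  [-0.1,-0.17,0,0,0,0,0],
  [-0.125,-0.213,0,0,0,0,0],
  [-0.15,-0.256,0,0,0,0,0],
  [-0.175,-0.298,0,0,0,0,0],
  [-0.2,-0.341,0,0,0,0,0],
  [-0.225,-0.383,0,0,0,0,0],
  [-0.25,-0.426,0,0,0,0.002,0],
  [-0.25,-0.426,0,0,0,0.002,0],
  [-0.25,-0.426,0,0,0,0.002,0],
  [-0.25,-0.426,0,0,0,0.002,0],
])

```text
t: 19.6
ee_pos: [0.4428, 0.2615, 0.259]
orientation: [3.139, 0.001, -0.018]
wrist_force: [0.1, -0.2, 0.0]
gripper_width: 0.0853
grip_force: 0.0
```

```bash
python3 look.py w6 green .17; python3 d.py [.443,.263,.121,-.017]
```

```text
19.6 [0.4428 0.2615 0.259 ] [ 3.139e+00  1.000e-03 -1.800e-02] 0.08532620442769519
[274.6 167. ] 743.5 [0.478  0.2624 0.17  ]
[273.5 220.5] 579.5 [0.4404 0.2639 0.17  ]
[293.6  10.2] 306.0 [0.5702 0.2493 0.17  ]
19.65 [0.4432 0.2613 0.2593] [ 3.14e+00  1.00e-03 -1.90e-02] 0.0856 0.0
[0.443, 0.263, 0.121, -0.017] [-1.000e-04 -2.400e-03  1.728e-01] [ 0.0006  0.0003 -0.0005]
```

View pics/w6.png

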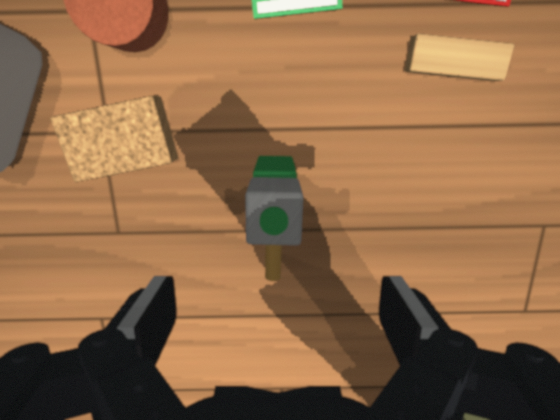

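Green is square between the fingers, with its dot at (273,220) and its spout straight down. The sanding block at (115,140) is well clear of the fingers.

>>> carry_out([
  [-0.0025,-0.003,0.03,0,0,0,0],
  [-0.0025,-0.003,0.07,0,0,0,0],
  [-0.0025,-0.003,0.11,0,0,0,0],
  [-0.0025,-0.003,0.145,0,0,0,0],
  [-0.0025,-0.003,0.165,0,0,0,20],
  [-0.0025,-0.003,0.172,0,0,0,50],
  [-0.0025,-0.003,0.172,0,0,0,80],
  [-0.0025,-0.003,0.172,0,0,0,95],
  [-0.0025,-0.003,0.172,0,0,0,105],
  [-0.0025,-0.003,0.172,0,0,0,115],
  [-0.0025,-0.003,0.172,0,0,0,125],
  [-0.0025,-0.003,0.172,0,0,0,135],
  [-0.0025,-0.003,0.172,0,0,0,145],
  [-0.0025,-0.003,0.172,0,0,0,160],
  [-0.0025,-0.003,0.172,0,0,0,200],
  [-0.0025,-0.003,0.172,0,0,0,255],
  [-0.0025,-0.003,0.172,0,0,0,255],
])

```text
t: 21.35
ee_pos: [0.4412, 0.2651, 0.1231]
orientation: [3.141, -0.001, -0.017]
wrist_force: [-0.4, -1.2, 5.6]
gripper_width: 0.0397
grip_force: 49.4
```

```bash
python3 d.py [.648,.239,.165,.075]
```

```text
21.35 [0.4412 0.2651 0.1231] [ 3.141e+00 -1.000e-03 -1.700e-02] 0.0397 49.4
[0.648, 0.239, 0.165, 0.075] [ 0.259   0.0283 -0.0522] [ 0.0001 -0.0002 -0.0292]
```

>>> carry_out([
  [0,0,-0.006,0,0,0,255],
  [0,0,-0.018,0,0,0,255],
  [0,0,-0.032,0,0,0,255],
  [0,0,-0.046,0,0,0,255],
  [0.003,0,-0.052,0,0,0,255],
  [0.01,0.001,-0.052,0,0,-0.001,255],
  [0.022,0.002,-0.052,0,0,-0.002,255],
  [0.039,0.004,-0.052,0,0,-0.004,255],
  [0.059,0.006,-0.052,0,0,-0.006,255],
  [0.081,0.009,-0.052,0,0,-0.009,255],
  [0.103,0.011,-0.052,0,0,-0.011,255],
  [0.125,0.014,-0.052,0,0,-0.014,255],
  [0.147,0.016,-0.052,0,0,-0.016,255],
  [0.169,0.018,-0.052,0,0,-0.019,255],
  [0.191,0.021,-0.052,0,0,-0.021,255],
  [0.212,0.023,-0.052,0,0,-0.024,255],
  [0.231,0.025,-0.052,0,0,-0.026,255],
  [0.246,0.027,-0.052,0,0,-0.028,255],
  [0.255,0.028,-0.052,0,0,-0.029,255],
  [0.259,0.028,-0.052,0,0,-0.029,255],
])

```text
t: 23.35
ee_pos: [0.6484, 0.2387, 0.1632]
orientation: [3.141, 0.001, 0.074]
wrist_force: [0.3, 0.3, -3.0]
gripper_width: 0.0394
grip_force: 50.4
```

>>> carry_out([
  [0,0,0.004,0,0,0,255],
  [0,0,0.011,0,0,0,255],
  [0,0,0.02,0,0,0,255],
  [0,0,0.029,0,0,0,255],
  [0,0,0.037,0,0,0,255],
  [0,0,0.042,0,0,0,255],
  [0,0,0.044,0,0,0,255],
  [0,0,0.046,0,0,0,255],
  [0,0,0.047,0,0,0,255],
  [0,0,0.048,0,0,0,255],
  [0,0,0.049,0,0,0,255],
  [0,0,0.049,0,0,0,255],
])

```text
t: 24.55
ee_pos: [0.6482, 0.2398, 0.1262]
orientation: [-3.141, -0.001, 0.075]
wrist_force: [-2.1, -1.1, 4.5]
gripper_width: 0.0395
grip_force: 50.8
```

>>> carry_out([
  [0,0,0,0,0,0,150],
  [0,0,0,0,0,0,130],
  [0,0,0,0,0,0,120],
  [0,0,0,0,0,0,110],
  [0,0,0,0,0,0,95],
  [0,0,0,0,0,0,75],
  [0,0,0,0,0,0,40],
  [0,0,0,0,0,0,0],
  [0,0,0,0,0,0,0],
  [0,0,-0.02,0,0,0,0],
  [0,0,-0.05,0,0,0,0],
  [0,0,-0.1,0,0,0,0],
  [0,0,-0.17,0,0,0,0],
  [0,0,-0.17,0,0,0,0],
  [0,0,-0.17,0,0,0,0],
])

```text
t: 26.05
ee_pos: [0.6491, 0.2403, 0.2645]
orientation: [-3.14, -0.006, 0.075]
wrist_force: [0.3, 0.4, -0.5]
gripper_width: 0.0855
grip_force: 0.0
```

```bash
python3 look.py w7 green .173; python3 d.py [.44,.1,.26,-.09] [.42,-.353,.26,-.09]
python3 - <<'E'
from h import *
im=vision.get_image('top'); cv2.imwrite('pics/top2.png',cv2.resize(im[160:300,140:440],None,fx=2.66,fy=2.66,interpolation=cv2.INTER_CUBIC))
E
```

```text
26.05 [0.6491 0.2403 0.2645] [-3.14  -0.006  0.075] 0.08547362078684374
[276.  158.5] 3742.0 [0.69   0.2443 0.173 ]
[279.4 218.3] 568.0 [0.6482 0.2389 0.173 ]
26.1 [0.6478 0.2398 0.2621] [-3.141e+00 -2.000e-03  7.500e-02] 0.0853 0.0
[0.44, 0.1, 0.26, -0.09] [-0.2721  0.1548  0.0021] [-0.0002 -0.0005  0.0525]
[0.42, -0.353, 0.26, -0.09] [-0.3395  0.7176  0.0017] [-0.0002 -0.0005  0.0525]
```

View pics/top2.png

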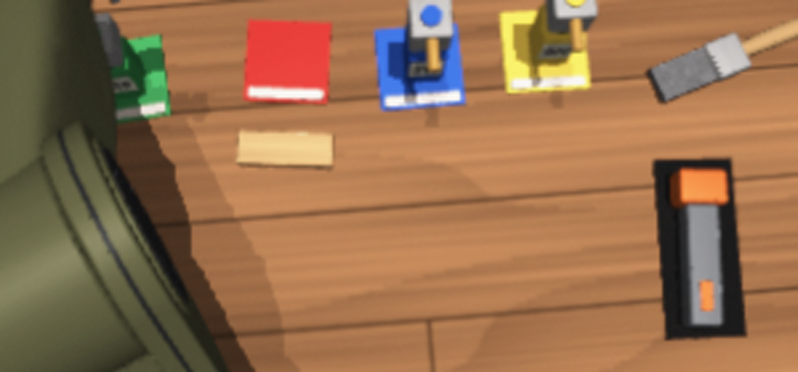

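All three bottles stand on their pads with their spouts over the white bars. The scanner still lies on its mat, its head at (700,187) and its tail at (707,325) in the crop.

>>> carry_out([
  [-0.05,0.03,0,0,0,0.0,0],
  [-0.1,0.06,0,0,0,0.01,0],
  [-0.14,0.1,0,0,0,0.0525,0],
  [-0.34,0.718,0.002,0,0,0.0525,0],
  [-0.34,0.718,0.002,0,0,0.0525,0],
  [-0.34,0.718,0.002,0,0,0.0525,0],
  [-0.34,0.718,0.002,0,0,0.0525,0],
  [-0.34,0.718,0.002,0,0,0.0525,0],
  [-0.34,0.718,0.002,0,0,0.0525,0],
  [-0.34,0.718,0.002,0,0,0.0525,0],
  [-0.34,0.718,0.002,0,0,0.0525,0],
  [-0.34,0.718,0.002,0,0,0.0525,0],
  [-0.34,0.718,0.002,0,0,0.0525,0],
  [-0.34,0.718,0.002,0,0,0.0525,0],
  [-0.34,0.718,0.002,0,0,0.0525,0],
  [-0.34,0.718,0.002,0,0,0.0525,0],
  [-0.34,0.718,0.002,0,0,0.0525,0],
  [-0.34,0.718,0.002,0,0,0.0525,0],
  [-0.34,0.718,0.002,0,0,0.0525,0],
])

```text
t: 28.05
ee_pos: [0.4201, -0.3521, 0.2593]
orientation: [-3.141, 0.0, -0.088]
wrist_force: [-0.2, 0.8, -0.7]
gripper_width: 0.0852
grip_force: 0.0
```

```bash
python3 look.py w8 orange .042
```

```text
28.05 [ 0.4201 -0.3521  0.2593] [-3.141  0.    -0.088] 0.08517140704940133
```

View pics/w8.png

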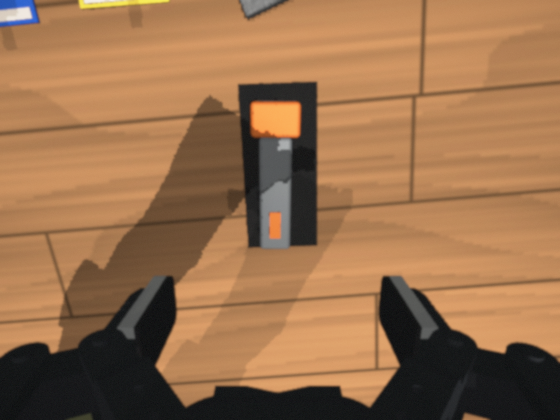

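The scanner lies lengthwise in view: its head spans (251–300, 102–137) and its tail ends at (276,247). The mat corners are at (238,85), (316,82), (316,244) and (249,246).

```bash
python3 - <<'E'
from h import *
ci=vision.camera_info('wrist'); f=lambda p,z: cast(ci,p,z)[:2]
H=f((275.5,102),.044);T=f((276,247),.038);d=H-T
print('scanner',H,T,(H+T)/2,np.hypot(*d),np.arctan2(d[1],d[0]))
L=f((262,240),.038);R=f((290,240),.038);print(L,R)
P=np.array([f(p,.002) for p in [(238,85),(316,82),(316,244),(249,246)]]);d=P[0]+P[1]-P[2]-P[3];print('mat',P.mean(0),np.arctan2(d[1],d[0]),np.hypot(*d)/2, np.round(P,3))
c=(H+T)/2
print(delta([c[0]+.004,c[1],.01],-.085))
E
```

```text
scanner [ 0.49602745 -0.35764401] [ 0.34123654 -0.34414681] [ 0.41863199 -0.35089541] 0.15537824494629612 -0.08697634823493627
[ 0.35105286 -0.32934915] [ 0.34826747 -0.36046605]
mat [ 0.42121679 -0.35578976] -0.05286328450708474 0.18710745192355988 [[ 0.517 -0.319]
 [ 0.512 -0.402]
 [ 0.325 -0.392]
 [ 0.33  -0.31 ]]
(array([ 0.0031165 , -0.00220833,  0.31170872]), array([-6.44488927e-05, -3.54764319e-05, -1.03074925e-03]))
```

>>> carry_out([
  [0.003,-0.002,0.05,0,0,0,0],
  [0.003,-0.002,0.1,0,0,0,0],
  [0.003,-0.002,0.15,0,0,0,0],
  [0.003,-0.002,0.2,0,0,0,0],
  [0.003,-0.002,0.24,0,0,0,0],
  [0.003,-0.002,0.27,0,0,0,20],
  [0.003,-0.002,0.295,0,0,0,40],
  [0.003,-0.002,0.31,0,0,0,60],
  [0.003,-0.002,0.316,0,0,0,80],
  [0.003,-0.002,0.316,0,0,0,100],
  [0.003,-0.002,0.316,0,0,0,120],
  [0.003,-0.002,0.316,0,0,0,135],
  [0.003,-0.002,0.316,0,0,0,150],
  [0.003,-0.002,0.316,0,0,0,170],
  [0.003,-0.002,0.316,0,0,0,200],
  [0.003,-0.002,0.316,0,0,0,255],
  [0.003,-0.002,0.316,0,0,0,255],
], newtons=60)

```text
t: 29.8
ee_pos: [0.4225, -0.352, 0.0075]
orientation: [3.141, -0.001, -0.09]
wrist_force: [0.1, 0.6, 6.3]
gripper_width: 0.0331
grip_force: 61.1
```

```bash
python3 d.py [.473,-.2124,.0465,-.026]
```

```text
29.8 [ 0.4225 -0.352   0.0075] [ 3.141e+00 -1.000e-03 -9.000e-02] 0.0331 61.1
[0.473, -0.2124, 0.0465, -0.026] [ 0.0472 -0.1794 -0.0488] [ 0.0001 -0.0004 -0.0203]
```

>>> carry_out([
  [0,0,-0.008,0,0,0,255],
  [0,0,-0.022,0,0,0,255],
  [0,0,-0.038,0,0,0,255],
  [0.002,-0.005,-0.047,0,0,0,255],
  [0.006,-0.02,-0.049,0,0,-0.002,255],
  [0.012,-0.045,-0.049,0,0,-0.005,255],
  [0.019,-0.073,-0.049,0,0,-0.008,255],
  [0.026,-0.101,-0.049,0,0,-0.011,255],
  [0.034,-0.129,-0.049,0,0,-0.015,255],
  [0.041,-0.155,-0.049,0,0,-0.018,255],
  [0.045,-0.172,-0.049,0,0,-0.02,255],
  [0.047,-0.179,-0.049,0,0,-0.0205,255],
  [0.047,-0.179,-0.049,0,0,-0.0205,255],
  [0.047,-0.179,-0.049,0,0,-0.0205,255],
  [0.047,-0.179,-0.049,0,0,-0.0205,255],
])

```text
t: 31.3
ee_pos: [0.4718, -0.2143, 0.0457]
orientation: [3.141, 0.0, -0.028]
wrist_force: [0.5, -0.5, -2.6]
gripper_width: 0.0334
grip_force: 60.0
```

```bash
python3 d.py [.473,-.2124,.0465,-.026]; python3 - <<'E'
from h import *
im=vision.get_image('side')[100:300,230:450]; w=vision.get_image('wrist')
cv2.imwrite('pics/scan1.png',np.hstack([cv2.resize(im,(440,400)),cv2.resize(w[:400,60:420],(360,400))]))
E
```

```text
31.3 [ 0.4718 -0.2143  0.0457] [ 3.141  0.    -0.028] 0.0334 60.0
[0.473, -0.2124, 0.0465, -0.026] [ 0.0015 -0.0024 -0.001 ] [ 0.0003  0.0001 -0.0006]
```

View pics/scan1.png

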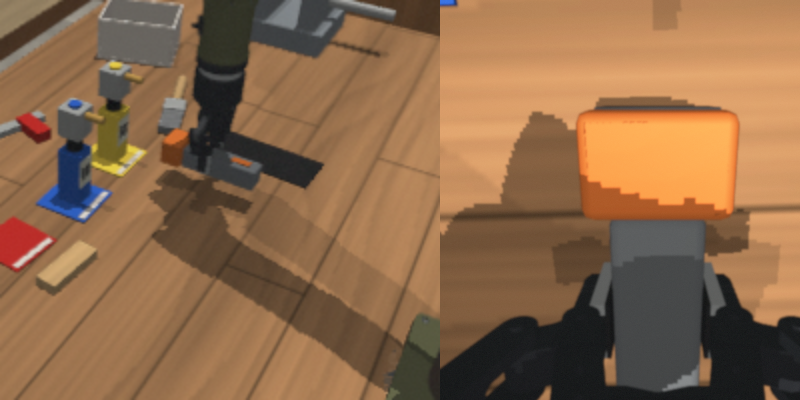

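The left panel shows the scanner held in front of the yellow bottle. The right panel (wrist) shows the orange head straight in the gripper. I'll check its pitch by projecting the expected edges.

```bash
python3 - <<'E'
from h import *
s=telemetry.sense(); ci=vision.camera_info('wrist'); w=vision.get_image('wrist')
R=Ro.from_euler('xyz',s['orientation'])
def proj(X):
    c=np.array(ci['R'])@X+ci['t']; p=c[:2]/c[2]; p=p*(1+ci['k1']*(p@p)); return p[0]*ci['fx']+ci['cx'],p[1]*ci['fy']+ci['cy']
for pitch in (-.15,-.1,-.05,0,.05,.1,.15):   # + = nose down
    o=[]
    for x,z in((80,42),(45,42)):
        for y in (25,-25):
            v=Ro.from_euler('y',pitch).apply(np.array([x-4,y,z-20])/1000)+[0,0,.0145]
            o+=list(np.round(proj(s['ee_pos']+Ro.from_euler('z',s['orientation'][2]).apply(v)),1))
    print(pitch,o)
hsv=cv2.cvtColor(w,cv2.COLOR_BGR2HSV); m=cv2.inRange(hsv,(3,150,60),(16,255,255)); k=max(cv2.findContours(m[:260],0,1)[0],key=cv2.contourArea)
print(cv2.boundingRect(k)); col=w[90:240,210].astype(int); print([(i+90,col[i].tolist()) for i in range(0,150,6)])
E
```

```text
-0.15 [np.float64(182.1), np.float64(121.9), np.float64(373.2), np.float64(121.7), np.float64(195.9), np.float64(237.7), np.float64(359.5), np.float64(237.5)]
-0.1 [np.float64(185.1), np.float64(115.2), np.float64(370.2), np.float64(115.0), np.float64(196.9), np.float64(231.4), np.float64(358.4), np.float64(231.2)]
-0.05 [np.float64(188.0), np.float64(109.5), np.float64(367.2), np.float64(109.4), np.float64(198.0), np.float64(225.4), np.float64(357.3), np.float64(225.2)]
0 [np.float64(190.9), np.float64(104.9), np.float64(364.3), np.float64(104.8), np.float64(199.1), np.float64(219.9), np.float64(356.1), np.float64(219.7)]
0.05 [np.float64(193.6), np.float64(101.3), np.float64(361.5), np.float64(101.1), np.float64(200.2), np.float64(214.7), np.float64(355.0), np.float64(214.5)]
0.1 [np.float64(196.2), np.float64(98.5), np.float64(358.8), np.float64(98.3), np.float64(201.4), np.float64(210.0), np.float64(353.8), np.float64(209.8)]
0.15 [np.float64(198.8), np.float64(96.5), np.float64(356.1), np.float64(96.4), np.float64(202.6), np.float64(205.7), np.float64(352.6), np.float64(205.5)]
(196, 110, 164, 111)
[(90, [105, 157, 218]), (96, [105, 157, 218]), (102, [108, 162, 222]), (108, [101, 152, 213]), (114, [51, 114, 220]), (120, [72, 151, 249]), (126, [85, 171, 254]), (132, [84, 172, 254]), (138, [84, 171, 254]), (144, [82, 170, 253]), (150, [81, 169, 253]), (156, [80, 165, 253]), (162, [79, 164, 253]), (168, [77, 163, 253]), (174, [78, 163, 253]), (180, [73, 152, 250]), (186, [39, 90, 175]), (192, [41, 89, 173]), (198, [38, 88, 172]), (204, [39, 88, 172]), (210, [41, 89, 172]), (216, [33, 78, 151]), (222, [63, 94, 129]), (228, [59, 88, 122]), (234, [54, 81, 110])]
```

It is level and centred. Small correction, then hold for 2 s.

>>> carry_out([
  [0.001,-0.002,-0.001,0,0,0,255],
  [0.001,-0.002,-0.001,0,0,0,255],
  [0.001,-0.002,-0.001,0,0,0,255],
  [0.001,-0.002,-0.001,0,0,0,255],
  [0.001,-0.002,-0.001,0,0,0,255],
  [0.001,-0.002,-0.001,0,0,0,255],
  [0.001,-0.002,-0.001,0,0,0,255],
  [0.001,-0.002,-0.001,0,0,0,255],
  [0.001,-0.002,-0.001,0,0,0,255],
  [0.001,-0.002,-0.001,0,0,0,255],
  [0.001,-0.002,-0.001,0,0,0,255],
  [0.001,-0.002,-0.001,0,0,0,255],
  [0.001,-0.002,-0.001,0,0,0,255],
  [0.001,-0.002,-0.001,0,0,0,255],
  [0.001,-0.002,-0.001,0,0,0,255],
  [0.001,-0.002,-0.001,0,0,0,255],
  [0.001,-0.002,-0.001,0,0,0,255],
  [0.001,-0.002,-0.001,0,0,0,255],
  [0.001,-0.002,-0.001,0,0,0,255],
  [0.001,-0.002,-0.001,0,0,0,255],
])

```text
t: 33.45
ee_pos: [0.4732, -0.2112, 0.0465]
orientation: [3.142, -0.0, -0.026]
wrist_force: [0.5, -0.0, -1.8]
gripper_width: 0.0334
grip_force: 60.0
```

```bash
python3 d.py [.4725,.226,.0465,.075]
```

```text
33.45 [ 0.4732 -0.2112  0.0465] [ 3.142 -0.    -0.026] 0.0334 60.0
[0.4725, 0.226, 0.0465, 0.075] [-0.0148 -0.5463 -0.    ] [ 0.    -0.    -0.032]
```

>>> carry_out([
  [0,-0.008,0,0,0,0,255],
  [-0.001,-0.025,0,0,0,-0.001,255],
  [-0.001,-0.05,0,0,0,-0.003,255],
  [-0.002,-0.085,0,0,0,-0.005,255],
  [-0.003,-0.12,0,0,0,-0.007,255],
  [-0.004,-0.155,0,0,0,-0.009,255],
  [-0.005,-0.19,0,0,0,-0.011,255],
  [-0.006,-0.225,0,0,0,-0.013,255],
  [-0.007,-0.26,0,0,0,-0.015,255],
  [-0.008,-0.295,0,0,0,-0.017,255],
  [-0.009,-0.33,0,0,0,-0.019,255],
  [-0.01,-0.365,0,0,0,-0.021,255],
  [-0.011,-0.4,0,0,0,-0.023,255],
  [-0.012,-0.435,0,0,0,-0.025,255],
  [-0.013,-0.47,0,0,0,-0.027,255],
  [-0.0135,-0.5,0,0,0,-0.029,255],
  [-0.014,-0.525,0,0,0,-0.031,255],
  [-0.0145,-0.54,0,0,0,-0.032,255],
  [-0.015,-0.546,0,0,0,-0.032,255],
  [-0.015,-0.546,0,0,0,-0.032,255],
])

```text
t: 35.45
ee_pos: [0.4718, 0.2261, 0.0464]
orientation: [3.141, 0.0, 0.076]
wrist_force: [0.3, -0.4, -1.7]
gripper_width: 0.0331
grip_force: 60.0
```

>>> carry_out([
  [0,0,0,0,0,0,255],
  [0,0,0,0,0,0,255],
  [0,0,0,0,0,0,255],
  [0,0,0,0,0,0,255],
  [0,0,0,0,0,0,255],
  [0,0,0,0,0,0,255],
  [0,0,0,0,0,0,255],
  [0,0,0,0,0,0,255],
  [0,0,0,0,0,0,255],
  [0,0,0,0,0,0,255],
  [0,0,0,0,0,0,255],
  [0,0,0,0,0,0,255],
  [0,0,0,0,0,0,255],
  [0,0,0,0,0,0,255],
  [0,0,0,0,0,0,255],
  [0,0,0,0,0,0,255],
  [0,0,0,0,0,0,255],
  [0,0,0,0,0,0,255],
  [0,0,0,0,0,0,255],
  [0,0,0,0,0,0,255],
])

```text
t: 37.45
ee_pos: [0.4724, 0.2257, 0.0465]
orientation: [3.142, -0.0, 0.075]
wrist_force: [-0.7, 0.3, -1.6]
gripper_width: 0.0328
grip_force: 60.0
```

```bash
python3 d.py [.464,-.078,.0465,-.01]
```

```text
37.45 [0.4724 0.2257 0.0465] [ 3.142 -0.     0.075] 0.0328 60.0
[0.464, -0.078, 0.0465, -0.01] [-0.0389  0.3778  0.    ] [ 0.     -0.      0.0271]
```

>>> carry_out([
  [-0.001,0.008,0,0,0,0,255],
  [-0.002,0.025,0,0,0,0.001,255],
  [-0.005,0.05,0,0,0,0.003,255],
  [-0.009,0.085,0,0,0,0.006,255],
  [-0.012,0.12,0,0,0,0.008,255],
  [-0.016,0.155,0,0,0,0.011,255],
  [-0.019,0.19,0,0,0,0.013,255],
  [-0.023,0.225,0,0,0,0.016,255],
  [-0.027,0.26,0,0,0,0.018,255],
  [-0.03,0.295,0,0,0,0.021,255],
  [-0.034,0.328,0,0,0,0.024,255],
  [-0.037,0.355,0,0,0,0.026,255],
  [-0.038,0.37,0,0,0,0.027,255],
  [-0.039,0.378,0,0,0,0.027,255],
  [-0.039,0.378,0,0,0,0.027,255],
])

```text
t: 38.95
ee_pos: [0.4638, -0.0788, 0.0465]
orientation: [3.141, -0.0, -0.011]
wrist_force: [-0.4, -0.1, -1.3]
gripper_width: 0.0332
grip_force: 60.0
```

>>> carry_out([
  [0,0,0,0,0,0,255],
  [0,0,0,0,0,0,255],
  [0,0,0,0,0,0,255],
  [0,0,0,0,0,0,255],
  [0,0,0,0,0,0,255],
  [0,0,0,0,0,0,255],
  [0,0,0,0,0,0,255],
  [0,0,0,0,0,0,255],
  [0,0,0,0,0,0,255],
  [0,0,0,0,0,0,255],
  [0,0,0,0,0,0,255],
  [0,0,0,0,0,0,255],
  [0,0,0,0,0,0,255],
  [0,0,0,0,0,0,255],
  [0,0,0,0,0,0,255],
  [0,0,0,0,0,0,255],
  [0,0,0,0,0,0,255],
  [0,0,0,0,0,0,255],
  [0,0,0,0,0,0,255],
  [0,0,0,0,0,0,255],
])

```text
t: 40.95
ee_pos: [0.4639, -0.0781, 0.0465]
orientation: [3.142, -0.0, -0.01]
wrist_force: [1.1, 0.1, -1.9]
gripper_width: 0.0331
grip_force: 60.0
```

```bash
python3 d.py [.4255,-.356,.0465,-.052] [.4255,-.356,.008,-.052]; python3 - <<'E'
from h import *
w=vision.get_image('wrist'); im=vision.get_image('side')[100:350,180:480]
cv2.imwrite('pics/scan3.png',np.hstack([cv2.resize(im,(440,400)),cv2.resize(w[:400,60:420],(360,400))]))
E
```

```text
40.95 [ 0.4639 -0.0781  0.0465] [ 3.142 -0.    -0.01 ] 0.0331 60.0
[0.4255, -0.356, 0.0465, -0.052] [-0.0446  0.3478  0.    ] [ 0.     -0.      0.0134]
[0.4255, -0.356, 0.008, -0.052] [-0.0446  0.3478  0.0481] [ 0.     -0.      0.0134]
```

View pics/scan3.png

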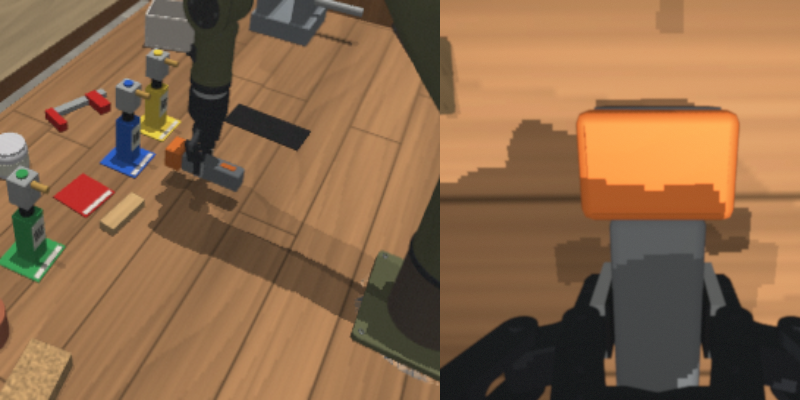

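The scanner is in front of the blue label with its grasp unchanged, and all three bottles are upright. Returning it to the mat.

>>> carry_out([
  [-0.001,0.008,0,0,0,0,255],
  [-0.003,0.025,0,0,0,0.001,255],
  [-0.006,0.05,0,0,0,0.002,255],
  [-0.011,0.085,0,0,0,0.003,255],
  [-0.015,0.12,0,0,0,0.005,255],
  [-0.02,0.155,0,0,0,0.006,255],
  [-0.024,0.19,0,0,0,0.007,255],
  [-0.029,0.225,0,0,0,0.009,255],
  [-0.033,0.26,0,0,0,0.01,255],
  [-0.038,0.295,0,0,0,0.011,255],
  [-0.042,0.325,0,0,0,0.013,255],
  [-0.044,0.342,0,0,0,0.013,255],
  [-0.0445,0.348,0,0,0,0.0135,255],
  [-0.0445,0.348,0.01,0,0,0.0135,255],
  [-0.0445,0.348,0.022,0,0,0.0135,255],
  [-0.0445,0.348,0.034,0,0,0.0135,255],
  [-0.0445,0.348,0.042,0,0,0.0135,255],
  [-0.0445,0.348,0.046,0,0,0.0135,255],
  [-0.0445,0.348,0.048,0,0,0.0135,255],
  [-0.0445,0.348,0.048,0,0,0.0135,255],
])

```text
t: 43.05
ee_pos: [0.4256, -0.356, 0.008]
orientation: [-3.142, 0.0, -0.052]
wrist_force: [0.1, -0.5, -2.8]
gripper_width: 0.0334
grip_force: 60.0
```

>>> carry_out([
  [0,0,0,0,0,0,255],
  [0,0,0.001,0,0,0,255],
  [0,0,0.001,0,0,0,200],
  [0,0,0.001,0,0,0,150],
  [0,0,0.001,0,0,0,130],
  [0,0,0.001,0,0,0,100],
  [0,0,0.001,0,0,0,60],
  [0,0,0,0,0,0,20],
  [0,0,0,0,0,0,0],
  [0,0,-0.01,0,0,0,0],
  [0,0,-0.04,0,0,0,0],
  [0,0,-0.09,0,0,0,0],
  [0,0,-0.15,0,0,0,0],
  [0,0,-0.21,0,0,0,0],
  [0,0,-0.27,0,0,0,0],
  [0,0,-0.32,0,0,0,0],
  [0,0,-0.32,0,0,0,0],
  [0,0,-0.32,0,0,0,0],
])

```text
t: 44.85
ee_pos: [0.4256, -0.3563, 0.2654]
orientation: [3.14, -0.002, -0.052]
wrist_force: [-1.4, 0.1, -0.2]
gripper_width: 0.0853
grip_force: 0.0
```

```bash
python3 d.py; python3 - <<'E'
from h import *
w=vision.get_image('wrist'); im=vision.get_image('side')[80:340,140:460]
cv2.imwrite('pics/end.png',np.hstack([cv2.resize(im,(440,360)),cv2.resize(w,(360,360))]))
E
```

```text
44.85 [ 0.4256 -0.3563  0.2654] [ 3.14e+00 -2.00e-03 -5.20e-02] 0.0853 0.0
```

View pics/end.png

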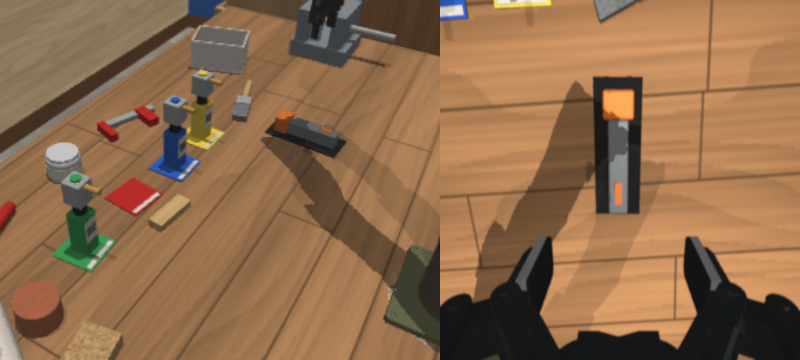

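The last picture shows the scanner centred lengthwise on its mat (617,145). All three bottles stand upright on their pads and the gripper touches nothing. Handing in.

```bash
python3 -c "
from station import env; print(env.finish_job())"
```

```text
the job is handed in; nothing more can be done
None
```

The job is handed in: the yellow, green and blue applicators stand upright on their pads (red was absent), I held the scanner on each label in order for 2 s, and it is back lengthwise on its mat; no verdict came back.

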